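# Turn the bin marker of the refilled parts tray

## Robot

A 6-joint arm with a two-finger parallel gripper is mounted at the origin on a cart in front of the work surface, level with it; the furniture and walls round the work are solid. World frame = base frame: x ahead of the robot, y to its left, z up, the work surface at z = 0. Lengths are in mm, angles in degrees, forces in N, time in s.
With the tool pointing down it reaches from about 300 to 850 mm from the base axis. Payload 4.2 kg.
Tool frame: the origin (TCP) lies midway between the tips of the shut fingers; the grasp point (between the pads) lies 19 mm behind it (env.grasp_offset is the distance from the TCP to the grasp point, in mm); z points along the fingers, y is the line along which they close (so a half turn about z gives the same grasp; the last joint's range is limited). The gripper opens to 91 mm and grips with 3 to 60 N. Pads are 32 mm wide; open, the fingers measure 118 mm over their backs; the gripper's body (76 mm by 178 mm) begins 60 mm behind the grasp point.
Start: joints at [-69.099, 18.312, 89.639, -0, 72.044, -1.146], TCP at [215.844, -532.968, 213.976] pointing down, gripper open.
Joint ranges: [-177.97, 177.97], [-48.28, 115.42], [12.27, 149.76], [-77.06, 257.06], [2.81, 150.46], [-146.56, 146.56]. Speed limits (degrees/s): [147.25, 147.25, 180, 180, 180, 180].

## Interface

Orientations are given as [roll, pitch, yaw] about the fixed x, y, z axes, in that order (R = Rz(yaw) Ry(pitch) Rx(roll)).
In Python, from workcell import env, optics gives the robot as it stands. The module is installed in compiled form; this text tells all that it offers.
- The arm moves only by the tool send_rows, never from a script. Its argument "targets" is a list that holds one entry, the list of rows, each a list of 7 numbers: the turn, a rotation vector about the world's x, y, z scaled (see below), then the shift along the world's x, y, z scaled (see below), then the closure, from -1 (fully open) to 1 (shut). In form: [[[rx, ry, rz, x, y, z, gripper], ...]]. A call has 1 to 12 rows; each row shifts and turns the commanded pose from where the row before left it; what a row does not reach is not made up. The controller multiplies each number of a shift by 0.2 m and each number of a turn by pi/2 rad. A row lasts 1/10 s, in which the tool goes at most 50 mm and 8.59 degrees, less where a joint would pass 70% of its speed; a pose out of reach is approached as far as the arm can. A call with a number of a shift or a turn outside -1 to 1 is refused whole. A call with a gripper value outside its range is refused whole. The fingers move at their own pace and stop on an object; "grip_force" is the grip in N (left out, the last holds). Time passes only in rows, so rows that do not move let the fingers close. It gives the time, the measured TCP pose, the force, the opening and the grip force at its end, in the units of the state.
- env.state(): the state, without advancing time (a new reading comes with each control period).
- optics.grab_frame(name): name is "scene" or "top" or "wrist"; returns (picture, depth): 420x560x3 uint8, red, green, blue; 420x560 float32, mm along the optical axis (not along the pixel's ray), 0 where there is no reading.
- optics.camera_info(name): a dict with "camera_matrix" (3x3 intrinsics, pixels), "R" (3x3) and "t" (3): a world point X has camera coordinates R X + t; the wrist camera has in their place "mount" (4x4, takes a point from camera to tool coordinates, whose origin is the TCP and whose axes are the flange's). Camera axes: x right, y down, z forward; pixel columns grow to the right and rows downward; lengths in mm; the calibration is good to about 2 mm. A picture is of the moment at which its call begins: read the wrist's pose just before it. camera_info takes no time and is no camera call.
- env.job_done(): hands the job in; it is judged then, once.
Trained networks look in the newest picture that a camera, given by its name, has taken for a name from the list of things; names that differ only in an ending like _2 or _b are one class to them, and where a whole thing is asked for, a point or a joint stands for the part that bears it (a point fixed in the world has none). Each returns a list of dicts, best first, with "conf" (0 to 1); they miss things now and then, are a little off and sometimes report something else, mostly with a low value. They report only what shows in the picture. A call takes as long as a camera call.
- optics.silhouettes(camera, name): "mask" (420x560 bool, what is visible of it) and "at" ([column, row] in pixels, amid what is visible of it).
- optics.place_of(camera, name): "at" ([column, row] in pixels: a listed point, or the origin of a listed thing).
The state is a dict: "time_s": time; "qpos": joint angles; "qvel": joint speeds; "effort": joint torques, N m; "ee_pos": TCP position; "ee_rot": TCP orientation; "force": force on the tool from outside, world axes, zero at the start; "torque": the same for the moment, N m; "gripper_width": finger opening in mm; "gripper_force": force on a finger pad.
Only numpy, scipy, OpenCV 4.12 (cv2) and the standard library are available. Lean on these libraries where they do the work, as an engineer would, in place of code of your own. Each camera call takes 0.05 s, during which the arm holds its last target. There are 200 camera calls.

## Task

The white parts tray has been refilled: turn over the flip marker that stands just in front of it. With the fingertips, push its paddle up by the free edge and over the pivot, from left to right, then press it fully down on the right, so that it lies level with its ring face up. Only touch and push it, lightly and without flinging it; do not grip or lift anything, and leave the other marker (the one in front of the drill bit case) and all the things on the bench as they are.

Things in the scene. Friction and masses are not known exactly. Their poses are not given: they have to be found in the camera images.
- tray_marker: The flip marker, fixed to the bench just in front (robot's side) of the white parts tray (gap 10 to 30 mm): wooden base 120 x 70 x 14 mm, two uprights 12 x 44 mm, 114 mm tall, at x = +-49 mm, a paddle between them on a level pivot. Origin: centre of the base's underside, below the pivot; x along the pivot, away from the robot (turned up to 0.3 rad); y to the left, square to the pivot; z up
- tray_paddle (a joint): angle of the parts tray marker's paddle, rad: 0 = lying level on the left (+y of the marker), face with two bars up; 1.57 = upright; 3.14 = level on the right (-y), ring face up, at its stop. Starts at 0 to 0.3. Stiff hinge (about 0.065 N m, 0.8 N at the free edge): it stays where it is left and does not fall over by itself
- tray_paddle_edge (a point): middle of the round bead (12 mm across) along the free edge of the paddle to be turned, 85 mm from the pivot; moves with it. The paddle is 76 mm wide (along the pivot), 10 mm thick, and reaches 91 mm from the pivot. Under its outer 55 mm there is only the bench, so fingers that lean can go under the edge; lying level, its underside is 95 mm up
- tray_paddle_pivot (a point): middle of the level pivot of the paddle to be turned, 100 mm above the bench; fixed
- case_marker: The other flip marker, fixed to the bench just in front (robot's side) of the drill bit case (gap 10 to 30 mm): wooden base 120 x 70 x 14 mm, two uprights 12 x 44 mm, 114 mm tall, at x = +-49 mm, a paddle between them on a level pivot. Origin: centre of the base's underside, below the pivot; x along the pivot, away from the robot (turned up to 0.3 rad); y to the left, square to the pivot; z up
- case_paddle (a joint): angle of the other marker's paddle, rad: 0 = lying level on the left (+y of the marker), face with two bars up; 1.57 = upright; 3.14 = level on the right (-y), ring face up, at its stop. Starts at 0 to 0.3. Stiff hinge (about 0.065 N m, 0.8 N at the free edge): it stays where it is left and does not fall over by itself
- case_paddle_edge (a point): middle of the free-edge bead of the other marker's paddle
- parts_tray: open white plastic tray with dowels and screws in it, 120 x 200 x 43 mm, loose; origin centre of its underside, long side along its own y
- bit_case: closed drill bit case, 109 x 170 x 41 mm, loose; origin centre of its underside, long side along its own y
- tape_measure: pocket tape measure, 66 x 84 x 44 mm, loose; origin centre of its underside
- pine_block: wooden offcut, 60 x 100 x 28 mm, loose; origin centre of its underside

How it is judged:
By the outcome, as a careful person would: the job done as asked, in the order asked, and still so for the second after the job is handed in, with the robot touching nothing.
It also fails if it takes over 51 s, if anything falls off the work surface, if the arm or the gripper's body presses on something with over 40 N, if the wrist force passes 120 N, or if a joint passes its speed limit or range.

## Working session

There is one attempt and no reset: what is moved stays moved. The work goes in short steps, Python scripts to look and compute and a tool call to move; the robot and the scene stay as the last step left them, time stands still between calls to the robot, and variables do not carry over. Pictures are saved under pics/ and viewed, at most 10 in all, crops included, and the job is handed in when it is done.

Besides the shell and the picture viewer there is one more tool, called after "Emit:" by a JSON object that holds its "method" and its "body", one argument or row to a line. send_rows: Moves the arm, as the interface text tells. Its arguments: {"type":"object","properties":{"targets":{"type":"array"},"grip_force":{"type":"number"}},"required":["targets"]}

```bash
mkdir -p pics; cat > h.py <<'E'
import numpy as np, cv2
from workcell import env, optics
def cam(n):
    c=optics.camera_info(n); return np.array(c["camera_matrix"]),np.array(c["R"]),np.array(c["t"])
def world(n,px,depth):
    K,R,t=cam(n); p=np.linalg.inv(K)@np.array([px[0],px[1],1.])*depth
    return R.T@(p-t)
def cloud(n,d):
    K,R,t=cam(n); v,u=np.indices(d.shape); P=np.stack([(u-K[0,2])/K[0,0]*d,(v-K[1,2])/K[1,1]*d,d],-1)
    return (P-t)@R
def tri(a,pa,b,pb):
    Ps=[]
    for n in(a,b):
        K,R,t=cam(n);Ps.append(K@np.c_[R,t])
    X=cv2.triangulatePoints(Ps[0],Ps[1],np.array(pa,float).reshape(2,1),np.array(pb,float).reshape(2,1));return X[:3,0]/X[3,0]
def proj(n,X):
    K,R,t=cam(n);p=K@(R@np.array(X)+t);return p[:2]/p[2]
E
python3 - <<'E'
from h import *
ims=[]
at={}
D={}
for n in("scene","top"):
    im,d=optics.grab_frame(n); D[n]=d; cv2.imwrite(f"pics/{n}.png",im[:,:,::-1]); C=cloud(n,d)
    np.savez(f"{n}.npz",im=im,d=d,C=C)
    for k in("tray_marker","tray_paddle_edge","tray_paddle_pivot","case_paddle_edge","parts_tray","bit_case","tape_measure","pine_block"):
        for r in optics.place_of(n,k)[:2]:
            u,v=np.round(r["at"]).astype(int); at.setdefault((n,k),r["at"])
            print(n,k,r["conf"],[u,v],C[min(max(v,0),419),min(max(u,0),559)].round())
for k in("tray_paddle_edge","tray_paddle_pivot","case_paddle_edge","tray_marker"):
    if ("scene",k) in at and ("top",k) in at: print(k,tri("scene",at["scene",k],"top",at["top",k]))
print(env.state())
E
```

```text
scene tray_marker 0.89 [np.int64(347), np.int64(214)] [ 482. -160.   12.]
scene tray_paddle_edge 0.49 [np.int64(329), np.int64(180)] [ 531. -118.  126.]
scene tray_paddle_pivot 0.67 [np.int64(344), np.int64(186)] [ 487. -145.  116.]
scene case_paddle_edge 0.67 [np.int64(219), np.int64(215)] [528. 274. 112.]
scene parts_tray 0.88 [np.int64(325), np.int64(196)] [ 595. -152.   33.]
scene parts_tray 0.62 [np.int64(344), np.int64(188)] [ 474. -135.  116.]
scene bit_case 0.95 [np.int64(242), np.int64(220)] [481. 225. 104.]
scene tape_measure 0.59 [np.int64(169), np.int64(267)] [466. 456.  35.]
scene pine_block 0.5 [np.int64(412), np.int64(213)] [ 94. -34. 226.]
scene pine_block 0.43 [np.int64(324), np.int64(198)] [ 595. -148.   27.]
top tray_marker 0.59 [np.int64(361), np.int64(204)] [ 498. -146.  119.]
top tray_marker 0.57 [np.int64(427), np.int64(240)] [ 400. -354.   28.]
top tray_paddle_edge 0.83 [np.int64(344), np.int64(196)] [520. -98. 129.]
top tray_paddle_pivot 0.88 [np.int64(375), np.int64(198)] [ 519. -191.   96.]
top case_paddle_edge 0.79 [np.int64(213), np.int64(189)] [551. 270.
[... 506 characters left out ...]
   -4.8040461 ]
{'time_s': 0.9, 'qpos': array([-6.90985889e+01,  1.83115792e+01,  8.96386455e+01, -6.31409216e-04,
        7.20443111e+01, -1.14715465e+00]), 'qvel': array([-0.03891279, -0.09971593, -0.0613073 ,  0.091174  , -0.00985817,
       -0.01563707]), 'effort': array([ 3.33275084e-04, -4.12336743e+01, -2.32232094e+01,  7.27815251e-02,
        3.79041361e-02, -2.00776373e-05]), 'ee_pos': array([ 215.84267   , -532.96971064,  213.98155132]), 'ee_rot': array([1.79994549e+02, 7.09950703e-04, 2.20487603e+01]), 'force': array([1.88409650e-01, 2.84834531e-04, 4.84239966e-01]), 'torque': array([ 0.00394366, -0.00197085, -0.00553962]), 'gripper_force': 0.0, 'gripper_width': 91.31387881541323}
```

```bash
python3 -c "
import cv2,numpy as np
a=cv2.imread('pics/scene.png');b=cv2.imread('pics/top.png')
cv2.imwrite('pics/both.png',cv2.resize(np.hstack([a,b]),(800,300)))"
```

```text
(no output)
```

View pics/scene.png

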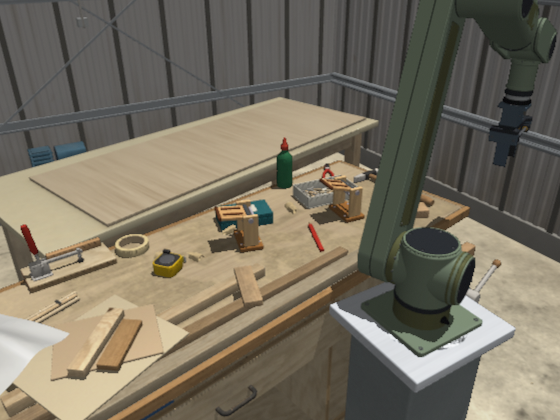

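View pics/top.png

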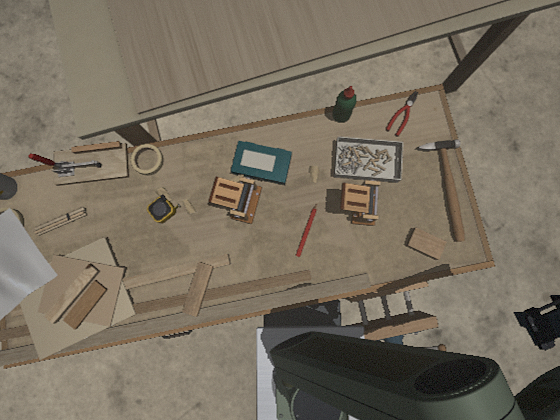

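The scene shows the tray marker in front of the white tray: the paddle is at about (345,196) in the top view, on the left, with bars up. The case marker is at about (235,198). Next I'll fit the paddle geometry.

```bash
python3 - <<'E'
from h import *
from scipy.optimize import least_squares
z=np.load("top.npz");C=z["C"];im=z["im"]
crop=im[165:240,320:400]; 
m=np.zeros(C.shape[:2],bool);m[170:235,330:392]=True
P=C[m&(C[...,2]>60)];
print(len(P),P.min(0),P.max(0))
# grid of heights
for v in range(174,230,3): print(v,C[v,334:390:3,2].round().astype(int))
K,R,t=cam("top")
for k in("tray_paddle","tray_marker"):
    for r in optics.silhouettes("top",k)[:1]:
        mk=r["mask"];q=C[mk&(C[...,2]>60)]
        print(k,r["conf"],mk.sum(),np.percentile(q,[2,50,98],axis=0).round())
        if k=="tray_paddle":
            c=np.median(q,0);A=q-c
            w=np.ones(len(A),bool)
            for _ in range(5):
                pl,*_=np.linalg.lstsq(np.c_[A[w,:2],np.ones(w.sum())],A[w,2],rcond=None);e=A[:,2]-np.c_[A[:,:2],np.ones(len(A))]@pl;w=abs(e)<5
            print("plane",c,pl,w.mean(),e[w].std())
            ys,xs=np.nonzero(mk);print(cv2.minAreaRect(q[:,:2].astype(np.float32)))
tr=optics.silhouettes("top","parts_tray")[0]["mask"];q=C[tr];print("tray",cv2.minAreaRect(q[:,:2].astype(np.float32)),np.median(q[:,2]))
b=C[85:125,330:360];b=b[b[...,2]>60];print("bottle",b.min(0),b.max(0))
cv2.imwrite("pics/c.png",cv2.resize(crop,None,fx=7,fy=7,interpolation=cv2.INTER_CUBIC)[:,:,::-1])
E
```

```text
1209 [ 333.35247395 -201.30482194   60.32022676] [ 570.23830892   62.41243823 1166.1449135 ]
174 [35 43 43 44 45  0  2  3  3  6  6  5  2 12  7  5  8  6  5]
177 [ 4  7 11 13 16 20 21 25 30 37 36 37 42 45 44 43  4  4  2]
180 [  3   3  -2   4   0  -5   0  -2   0  -2   0 115 107 108  10  12  18  22
  27]
183 [ -1  -1  -3 132 127   3   3   3   2  -2 112 117 114 116 117 110  -3  -1
   0]
186 [  0   1  -2 131 126 129 121 123 117 115 114  85 109  94  96   2   1  -1
   8]
189 [  1  -2   1 130 128 128 128 122 117 116 109 111 108 101  98   3   5  -1
  -1]
192 [  3   2   1 127 130 121 126 124 120 117 117 112 108 104  94   1   2   1
   2]
195 [  2   0  -1 127 125 122 122 118 115 115 110 110 111  13  96   1   2   0
   5]
198 [  1  -1 125 132 129 127 122 120 114 113 113 109 109  15  98   0   0   1
  -1]
201 [ -2  -2 127 129 129 124 123 116 119 117 111 107 110  12  96   4  -4   1
   2]
204 [ -1  -1 126 134 126 130 122 120 116 119 114 107 109  12  91   2   2  -1
   4]
207 [  1  -1 131 132 125 122 123 119 116 113 111 111 108  16  91   0   2   2
  -3]
210 [  3   4   1  -2 124 126 118 120 115 114 112 10
[... 390 characters left out ...]
  3 -1  2  1 -1]
228 [ 1  2  1  2 -1  0 -3 -1  1  2 -2 -1 -1  3  2  2  0  0 -2]
tray_paddle 0.68 893 [[ 477. -180.  104.]
 [ 515. -134.  118.]
 [ 553.  -88.  132.]]
plane [ 515.43287076 -134.34617741  118.13291107] [0.03171885 0.27941131 0.03788937] 0.9662542182227222 2.1475945107572114
((464.08807373046875, -48.060638427734375), (113.30757904052734, 323.0259094238281), 30.472503662109375)
tray_marker 0.81 1381 [[ 457. -195.   86.]
 [ 514. -149.  115.]
 [ 564.  -90.  131.]]
tray ((518.3831176757812, -138.46658325195312), (230.62606811523438, 495.1430358886719), 67.62332916259766) 10.759797357443293
bottle [ 333.35247395 -145.17242262   60.04651919] [ 837.20091654   62.41243823 1166.1449135 ]
```

View pics/c.png

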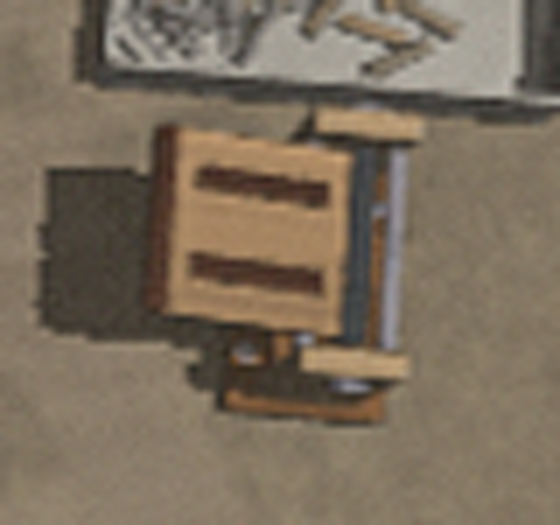

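The crop shows the bead at (160,215), the far upright's top at (370,125) and the near one's at (355,363). The tray is close behind the marker.

```bash
python3 - <<'E'
from h import *
K,R,t=cam("top")
def atz(px,z):
    c=-R.T@t; r=R.T@np.linalg.inv(K)@np.array([px[0],px[1],1.]); return c+r*(z-c[2])/r[2]
f=lambda x,y:(320+x/7-.43,165+y/7-.43)
far,near=atz(f(370,125),114),atz(f(355,363),114)
print("uprights",far,near,"dist",np.linalg.norm(far-near))
e1,e2=atz(f(165,130),125),atz(f(158,310),125)
a=np.arctan2(*(far-near)[[1,0]]);print("yaw",a,"edge yaw",np.arctan2(*(e1-e2)[[1,0]]))
p=(far+near)/2;e=(e1+e2)/2
n=np.array([-np.sin(a),np.cos(a)]);print("pivot",p,"edge",e,"offset",(e-p)[:2]@n)
z=np.load("scene.npz")
for k,X in(("pivot",[p[0],p[1],100]),("edge",e)):print(k,proj("scene",X))
E
```

```text
uprights [ 560.07397658 -181.97000443  114.        ] [ 463.50579469 -170.8208529   114.        ] dist 97.20965659283743
yaw -0.11494475757564591 edge yaw -0.07995606336675279
pivot [ 511.78988564 -176.39542866  114.        ] edge [521.0509382  -94.85523936 125.        ] offset 82.06428240396092
pivot [346.73710691 185.37375802]
edge [325.08227645 182.99912744]
```

Emit:
{"method": "send_rows", "body": {
  "targets": [
    [[0, 0, 0.09, 0.12, 0.22, 0.03, 1], [0, 0, 0.09, 0.12, 0.22, 0.03, 1], [0, 0, 0.09, 0.12, 0.22, 0.03, 1], [0, 0, 0.09, 0.12, 0.22, 0.03, 1], [0, 0, 0.09, 0.12, 0.22, 0.03, 1], [0, 0, 0.09, 0.12, 0.22, 0.03, 1], [0, 0, 0.09, 0.12, 0.22, 0.03, 1], [0, 0, 0.06, 0.12, 0.22, 0.03, 1], [0, 0, 0, 0.12, 0.22, 0.03, 1], [0, 0, 0, 0.12, 0.22, 0.03, 1], [0, 0, 0, 0.12, 0.22, 0, 1], [0, 0, 0, 0, 0, 0, 1]]
  ]
}}

```text
time_s: 2.25
ee_pos: [479.8, -48.4, 273.5]
ee_rot: [179.9, -0.1, 84.6]
force: [0.4, -0.4, -0.1]
gripper_width: 0.4
gripper_force: 0.0
```

Emit:
{"method": "send_rows", "body": {
  "targets": [
    [[-0.083, 0.008, 0, 0.04, 0.02, -0.05, 1], [-0.083, 0.008, 0, 0.04, 0.02, -0.06, 1], [-0.083, 0.008, 0, 0.04, 0.02, -0.06, 1], [-0.083, 0.008, 0, 0.04, 0.02, -0.06, 1], [-0.083, 0.008, 0, 0.04, 0.02, -0.06, 1], [-0.083, 0.008, 0, 0.035, 0.005, -0.06, 1], [0, 0, 0, 0, 0, 0, 1], [0, 0, 0, 0, 0, 0, 1]]
  ]
}}

```text
time_s: 3.05
ee_pos: [524.3, -32.5, 203.0]
ee_rot: [179.8, 45.0, 84.1]
force: [-0.3, -0.2, 0.5]
gripper_width: 0.5
gripper_force: 0.0
```

```bash
python3 - <<'E'
from h import *
s=env.state();print(s["qpos"].round(),s["ee_pos"],s["ee_rot"])
im,d=optics.grab_frame("wrist");cv2.imwrite("pics/w1.png",im[:,:,::-1])
from scipy.spatial.transform import Rotation as Ro
c=optics.camera_info("wrist");K=np.array(c["camera_matrix"]);M=np.array(c["mount"])
R=Ro.from_euler("xyz",s["ee_rot"],degrees=True).as_matrix();print(R.round(2))
v,u=np.indices(d.shape);P=np.stack([(u-K[0,2])/K[0,0]*d,(v-K[1,2])/K[1,1]*d,d],-1)
W=(P@M[:3,:3].T+M[:3,3])@R.T+s["ee_pos"]
np.save("w1.npy",W)
for k in("tray_paddle_edge","tray_paddle_pivot"):
    for r in optics.place_of("wrist",k)[:2]:
        a,b=np.round(r["at"]).astype(int);print(k,r["conf"],a,b,W[b,a].round() if 0<=b<420 and 0<=a<560 else "")
E
```

```text
[ 19.  24.  97. -40.  83.  39.] [524.33252693 -32.54125564 203.02299396] [179.82383707  45.01626345  84.13559246]
[[ 0.07  0.99 -0.07]
 [ 0.7  -0.1  -0.7 ]
 [-0.71  0.   -0.71]]
tray_paddle_edge 0.93 279 202 [ 519. -102.  127.]
tray_paddle_pivot 0.89 277 214 [ 511. -160.  110.]
```

View pics/w1.png

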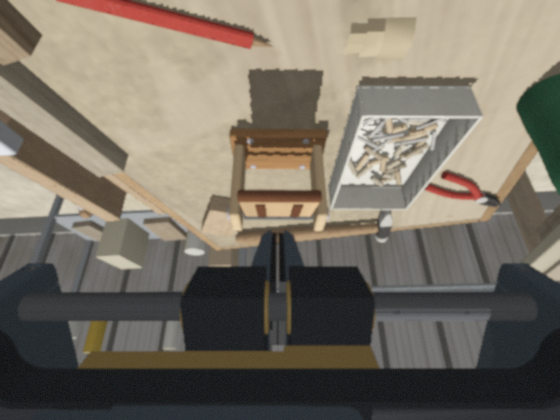

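The wrist view shows the shut fingers centred on the paddle, whose bead is at (279,197). The measured edge of about (519,-100,126) agrees with the top view. Next I'll go down on the left and in under the edge.

Emit:
{"method": "send_rows", "body": {
  "targets": [
    [[0, 0, 0, 0, 0, -0.15, 1], [0, 0, 0, 0, 0, -0.15, 1], [0, 0, 0, 0, 0, -0.15, 1], [0, 0, 0, 0, 0, -0.165, 1], [0, 0, 0, 0, 0, 0, 1], [0, 0, 0, -0.005, -0.075, 0, 1], [0, 0, 0, -0.005, -0.075, 0, 1], [0, 0, 0, -0.005, -0.075, 0, 1], [0, 0, 0, -0.005, -0.07, 0, 1], [0, 0, 0, 0, 0, 0, 1], [0, 0, 0, 0, 0, 0, 1]]
  ]
}}

```text
time_s: 4.3
ee_pos: [520.5, -91.7, 80.7]
ee_rot: [179.6, 45.0, 83.9]
force: [0.4, 0.0, -0.7]
gripper_width: 0.5
gripper_force: 0.0
```

```bash
python3 - <<'E'
from h import *
s=env.state();print(s["qpos"].round(),s["ee_pos"],s["force"].round(1),optics.camera_info("wrist")["mount"])
im,d=optics.grab_frame("scene");cv2.imwrite("pics/s2.png",cv2.resize(im[130:260,270:440],None,fx=4,fy=4,interpolation=cv2.INTER_CUBIC)[:,:,::-1])
E
```

```text
[ 14.  31. 108. -46.  68.  48.] [520.47404395 -91.72514063  80.72744449] [ 0.4  0.  -0.7] [[ 2.72105369e-04 -9.55107534e-01 -2.96259218e-01  8.38638495e+01]
 [ 9.99999960e-01  2.82385211e-04  8.09127755e-06 -4.05391722e-01]
 [ 7.59311814e-05 -2.96259208e-01  9.55107573e-01 -1.70907824e+02]
 [ 0.00000000e+00  0.00000000e+00  0.00000000e+00  1.00000000e+00]]
```

View pics/s2.png

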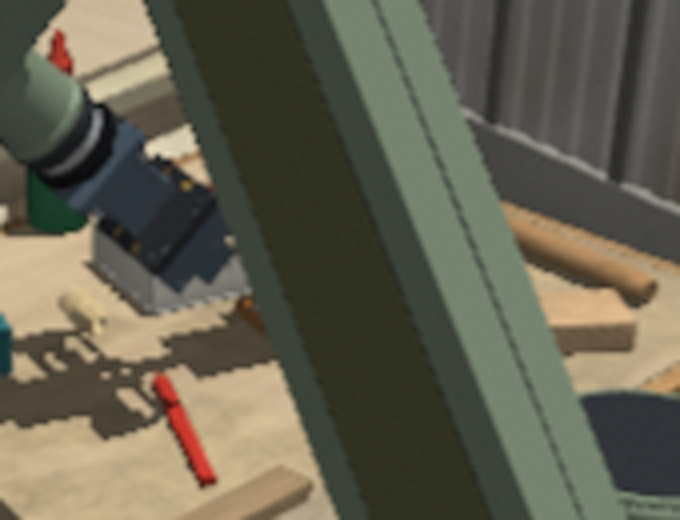

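The scene view is blocked by the arm, but the gripper is leaning in with no contact force. Now I'll lift the edge in slow steps.

Emit:
{"method": "send_rows", "body": {
  "targets": [
    [[0, 0, 0, -0.001, -0.011, 0.025, 1], [0, 0, 0, -0.001, -0.011, 0.025, 1], [0, 0, 0, -0.001, -0.011, 0.025, 1], [0, 0, 0, -0.001, -0.011, 0.025, 1], [0, 0, 0, -0.001, -0.011, 0.025, 1], [0, 0, 0, -0.001, -0.011, 0.025, 1], [0, 0, 0, -0.001, -0.011, 0.025, 1], [0, 0, 0, -0.001, -0.011, 0.025, 1], [0, 0, 0, -0.001, -0.011, 0.025, 1], [0, 0, 0, -0.001, -0.011, 0.025, 1], [0, 0, 0, 0, 0, 0, 1]]
  ]
}}

```text
time_s: 5.45
ee_pos: [518.6, -113.7, 131.2]
ee_rot: [179.6, 45.0, 83.9]
force: [0.0, -0.5, -0.6]
gripper_width: 0.4
gripper_force: 0.0
```

```bash
cat > w.py <<'E'
from h import *
import sys
from scipy.spatial.transform import Rotation as Ro
s=env.state();print("s,z':",((s["ee_pos"][:2]-[512,-176])@[.1,.995]).round(1),s["ee_pos"].round(1),s["ee_rot"].round(1),s["force"].round(2))
n=sys.argv[1];im,d=optics.grab_frame("wrist");cv2.imwrite(f"pics/{n}.png",im[:,:,::-1])
for k in("tray_paddle_edge",):
    for r in optics.place_of("wrist",k)[:2]:print(k,r)
c=optics.camera_info("wrist");K=np.array(c["camera_matrix"]);M=np.array(c["mount"])
R=Ro.from_euler("xyz",s["ee_rot"],degrees=True).as_matrix()
v,u=np.indices(d.shape);P=np.stack([(u-K[0,2])/K[0,0]*d,(v-K[1,2])/K[1,1]*d,d],-1)
W=(P@M[:3,:3].T+M[:3,3])@R.T+s["ee_pos"]
for r in optics.silhouettes("wrist","tray_paddle")[:1]:
    q=W[r["mask"]&(d>0)];sz=np.c_[(q[:,:2]-[512,-176])@[.1,.995],q[:,2]-100]
    print(r["conf"],len(q));i=np.argsort(np.hypot(*sz.T));print(sz[i[::max(1,len(i)//10)]].round())
    print("median angle",np.degrees(np.median(np.arctan2(sz[:,1],sz[:,0])[np.hypot(*sz.T)>50])))
E
python3 w.py w2
```

```text
s,z': 62.7 [ 518.6 -113.7  131.2] [179.6  45.   83.9] [ 0.04 -0.49 -0.55]
0.56 1750
[[ 5. -1.]
 [ 6. -2.]
 [ 7. -1.]
 [ 8.  4.]
 [13.  7.]
 [17. 11.]
 [21. 16.]
 [27. 17.]
 [30. 22.]
 [32. 27.]]
median angle 23.173422513837583
```

View pics/w2.png

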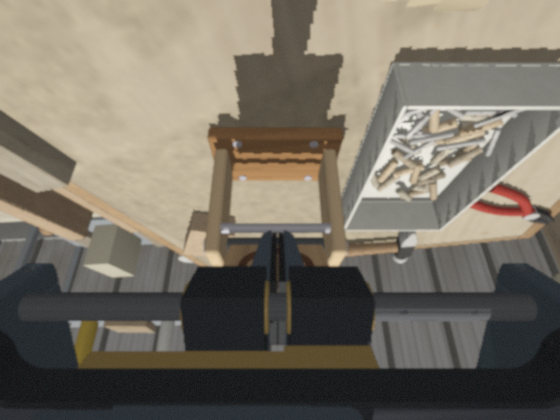

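The wrist view shows the paddle risen to about 40°, with the fingers under it at (278,245); the gripper does not touch the uprights. I'll carry on along the arc.

Emit:
{"method": "send_rows", "body": {
  "targets": [
    [[0, 0, 0, -0.002, -0.0195, 0.02, 1], [0, 0, 0, -0.002, -0.0195, 0.02, 1], [0, 0, 0, -0.002, -0.0195, 0.02, 1], [0, 0, 0, -0.002, -0.0195, 0.02, 1], [0, 0, 0, -0.002, -0.0195, 0.02, 1], [0, 0, 0, -0.002, -0.022, 0.006, 1], [0, 0, 0, -0.002, -0.022, 0.006, 1], [0, 0, 0, -0.002, -0.022, 0.006, 1], [0, 0, 0, -0.002, -0.022, 0.006, 1], [0, 0, 0, -0.002, -0.022, 0.006, 1], [0, 0, 0, -0.002, -0.022, 0.006, 1], [0, 0, 0, 0, 0, 0, 1]]
  ]
}}

```text
time_s: 6.8
ee_pos: [513.9, -159.8, 157.7]
ee_rot: [179.7, 45.0, 84.0]
force: [0.3, 0.4, -0.1]
gripper_width: 0.4
gripper_force: 0.0
```

```bash
python3 w.py w3
```

```text
s,z': 16.3 [ 513.9 -159.8  157.7] [179.7  45.   84. ] [ 0.34  0.45 -0.12]
0.86 8343
[[ 4.000e+00  1.000e+00]
 [ 4.000e+00 -5.000e+00]
 [ 6.000e+00  5.000e+00]
 [ 4.000e+00  1.400e+01]
 [ 5.000e+00  2.000e+01]
 [ 5.000e+00  2.600e+01]
 [ 4.000e+00  3.200e+01]
 [ 5.000e+00  3.800e+01]
 [ 7.000e+00  4.500e+01]
 [ 4.000e+00  5.400e+01]
 [-1.542e+03 -5.800e+02]]
median angle 85.38780815569106
```

View pics/w3.png

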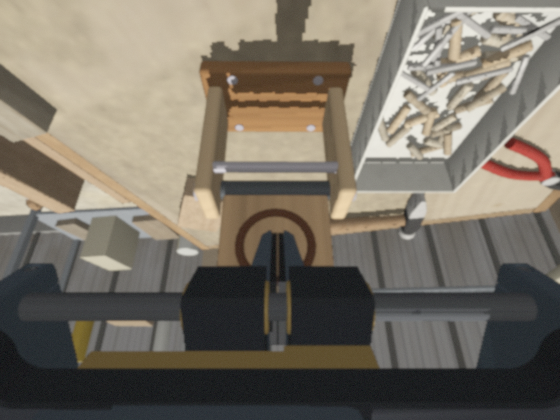

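The wrist view shows the paddle upright, ring at (275,243), with the fingertips against it. I'll push on over the pivot.

Emit:
{"method": "send_rows", "body": {
  "targets": [
    [[0, 0, 0, -0.002, -0.022, -0.002, 1], [0, 0, 0, -0.002, -0.022, -0.002, 1], [0, 0, 0, -0.002, -0.022, -0.002, 1], [0, 0, 0, -0.002, -0.022, -0.002, 1], [0, 0, 0, -0.002, -0.022, -0.002, 1], [0, 0, 0, -0.002, -0.022, -0.002, 1], [0, 0, 0, -0.003, -0.026, -0.002, 1], [0, 0, 0, -0.003, -0.026, -0.002, 1], [0, 0, 0, -0.003, -0.026, -0.002, 1], [0, 0, 0, -0.003, -0.026, -0.002, 1], [0, 0, 0, -0.003, -0.026, -0.002, 1], [0, 0, 0, -0.003, -0.026, -0.002, 1]]
  ]
}}

```text
time_s: 8.15
ee_pos: [508.0, -217.1, 152.7]
ee_rot: [179.6, 45.0, 84.0]
force: [-0.3, -0.0, -0.7]
gripper_width: 0.2
gripper_force: 0.4
```

```bash
python3 w.py w4
```

```text
s,z': -41.3 [ 508.  -217.1  152.7] [179.6  45.   84. ] [-0.34 -0.   -0.74]
tray_paddle_edge {'at': [272.0, 284.3], 'conf': 0.76}
tray_paddle_edge {'at': [465.7, 36.8], 'conf': 0.34}
0.95 15904
[[   4.   -1.]
 [   5.    5.]
 [   2.    8.]
 [  -5.   12.]
 [ -10.   17.]
 [ -15.   22.]
 [ -19.   28.]
 [ -22.   35.]
 [ -30.   39.]
 [ -37.   46.]
 [-159.  -72.]]
median angle 128.60345752160603
```

Emit:
{"method": "send_rows", "body": {
  "targets": [
    [[0, 0, 0, -0.003, -0.026, -0.008, 1], [0, 0, 0, -0.003, -0.026, -0.008, 1], [0, 0, 0, -0.003, -0.026, -0.008, 1], [0, 0, 0, -0.003, -0.026, -0.008, 1], [0, 0, 0, -0.003, -0.026, -0.008, 1], [0, 0, 0, -0.003, -0.026, -0.008, 1], [0, 0, 0, -0.001, -0.011, -0.026, 1], [0, 0, 0, -0.001, -0.011, -0.026, 1], [0, 0, 0, -0.001, -0.011, -0.026, 1], [0, 0, 0, -0.001, -0.011, -0.026, 1], [0, 0, 0, 0, 0, 0, 1]]
  ]
}}

```text
time_s: 9.4
ee_pos: [503.2, -256.8, 121.4]
ee_rot: [179.8, 45.0, 84.1]
force: [0.5, 0.8, -0.0]
gripper_width: 0.3
gripper_force: 0.0
```

```bash
python3 w.py w5
```

```text
s,z': -81.3 [ 503.2 -256.8  121.4] [179.8  45.   84.1] [ 0.53  0.84 -0.05]
tray_paddle_edge {'at': [277.8, 237.7], 'conf': 0.58}
0.79 19002
[[  -4.   -0.]
 [   6.    1.]
 [   6.   -3.]
 [   5.    5.]
 [  -8.    5.]
 [ -14.    7.]
 [ -22.    7.]
 [ -34.    7.]
 [ -46.   10.]
 [ -62.    9.]
 [-282.  -78.]]
median angle 172.10543705920543
```

View pics/w5.png

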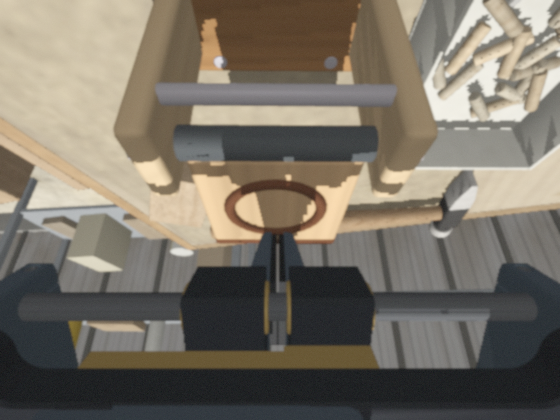

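The view shows the ring face up at (275,205), the fingertips near the bead at (278,238), and the paddle only a few degrees from level. I'll press down gently.

Emit:
{"method": "send_rows", "body": {
  "targets": [
    [[0, 0, 0, 0, 0, -0.008, 1], [0, 0, 0, 0, 0, -0.008, 1], [0, 0, 0, 0, 0, -0.008, 1], [0, 0, 0, 0, 0, -0.006, 1], [0, 0, 0, 0, 0, 0, 1]]
  ]
}}

```text
time_s: 10.05
ee_pos: [503.9, -256.9, 116.9]
ee_rot: [179.6, 45.1, 84.0]
force: [-0.3, 0.0, 2.6]
gripper_width: 0.2
gripper_force: 1.6
```

Emit:
{"method": "send_rows", "body": {
  "targets": [
    [[0, 0, 0, 0, 0, -0.005, 1], [0, 0, 0, 0, 0, -0.005, 1], [0, 0, 0, 0, 0, 0, 1]]
  ]
}}

```text
time_s: 10.35
ee_pos: [504.0, -257.1, 116.2]
ee_rot: [179.5, 45.2, 83.9]
force: [-1.4, 2.7, 10.7]
gripper_width: 0.5
gripper_force: 5.1
```

The force rose to 10.7 N with no further motion, so the paddle is at its stop. I'll back off straight up and check.

Emit:
{"method": "send_rows", "body": {
  "targets": [
    [[0, 0, 0, 0, 0, 0.03, 1], [0, 0, 0, 0, 0, 0.06, 1], [0, 0, 0, 0, 0, 0.15, 1], [0, 0, 0, 0, 0, 0.2, 1], [0, 0, 0, 0, 0.1, 0.2, 1], [0, 0, 0, 0, 0.2, 0.1, 1], [0, 0, 0, 0, 0.2, 0, 1], [0, 0, 0, -0.1, 0.2, 0, 1], [0, 0, 0, -0.1, 0.2, 0, 1], [0, 0, 0, -0.1, 0.2, 0, 1], [0, 0, 0, 0, 0, 0, 1], [0, 0, 0, 0, 0, 0, 1]]
  ]
}}

```text
time_s: 11.55
ee_pos: [443.9, -36.0, 262.7]
ee_rot: [179.6, 45.0, 84.1]
force: [-0.8, 0.2, 0.1]
gripper_width: 0.4
gripper_force: 0.0
```

```bash
python3 - <<'E'
from h import *
print(env.state()["ee_pos"],env.state()["force"].round(1))
im,d=optics.grab_frame("top");C=cloud("top",d);C0=np.load("top.npz")["C"]
cv2.imwrite("pics/t3.png",im[:,:,::-1])
rs=optics.silhouettes("top","tray_paddle")
for r in rs[:1]:
    q=C[r["mask"]&(C[...,2]>60)&(C[...,2]<150)];sz=np.c_[(q[:,:2]-[512,-176])@[.1,.995],q[:,2]-100];sel=(sz[:,0]<-20)&(sz[:,0]>-78)
    print(r["conf"],sel.sum(),np.polyfit(*sz[sel].T,1),np.median(sz[sel,1]))
for k in("parts_tray","bit_case","case_paddle_edge","tape_measure","pine_block"):
    print(k,[(r["at"],r["conf"]) for r in optics.place_of("top",k)[:2]])
E
```

```text
[443.8592412 -36.0229333 262.731401 ] [-0.8  0.2  0.1]
0.65 550 [-4.86761416e-04  6.08782311e+00] 6.110150815611718
parts_tray [([367.0, 162.4], 0.83)]
bit_case []
case_paddle_edge []
tape_measure [([163.9, 205.9], 0.56)]
pine_block [([423.8, 240.3], 0.79)]
```

View pics/t3.png

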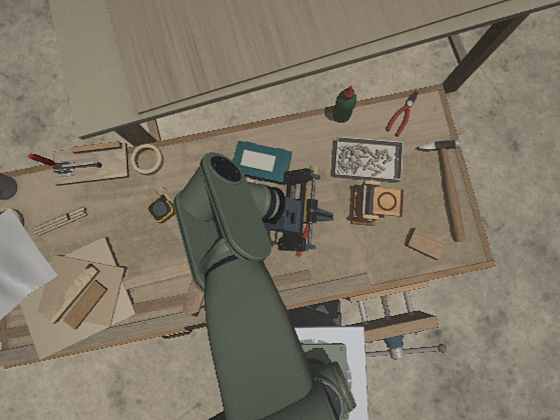

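The top view shows the paddle level on the right, ring up at (386,201), with the tray and other things unmoved. I'm handing in.

```bash
python3 -c "
from workcell import env
print(env.job_done())"
```

```text
the job is handed in; nothing more can be done
None
```

The tray marker's paddle is turned over to the right, pressed to its stop and lying level with its ring face up; the tray and pine block look unmoved in the last top view, the case marker was hidden by the arm there (no contact was felt near it), and the job is handed in.

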